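# Vent the vacuum pot and rack the oiled bobbin

### The job

The braid bobbin in the vacuum pot has finished its oiling under vacuum. Turn the vent lever fully open and, once the gauge has run down to zero, lift the lid off, keeping it level, and lay it gently, right side up, on the middle of the round felt pad; then take the bobbin out and lay it gently in the rack, its barrel lying level down in both V boards with one flange outside each board. Do not let the lid or the bobbin drop or topple, and leave the bottle, the thread cone and the brush where they stand.

Things in the scene. Friction and masses are not known exactly. Their poses are not given: they have to be found in the camera images.
- pot: steel vacuum pot, fixed to the bench: 196 mm across its rim, 175 mm high, inside diameter 160 mm, inner floor 8 mm above the bench. Origin: centre of the foot, z up
- lid: clear acrylic lid, 200 mm across, 15 mm thick, a 6 mm locating step (152 mm across) below it in the pot's mouth with 4 mm play; about 0.7 kg. Origin: centre of the step's underside, 169 mm above the bench on the pot; z up, top face at 21 mm. On top: bar handle in the middle along y, vent valve at x = +72 mm, round gauge (40 mm across, 20 mm tall) at x = -76 mm, hose barb 28 mm tall at y = -78 mm
- lid_handle (a point): middle of the lid's bar handle, 69 mm above the lid's origin: square steel bar along the lid's y, 16 mm wide (x), 14 mm high, 116 mm long, on two pillars at y = +-50 mm, its underside 41 mm above the lid's top face; pinch it across x
- vent_stem (a point): axis of the vent lever, on the lid at x = +72 mm, 72 mm above the lid's origin, the lever's mid-height; the axis is upright
- vent_grip (a point): a point on the sleeved part of the vent lever, 65 mm out from its axis. The lever is a flat bar with a black sleeve 18 mm wide, 12 mm thick, from 29 to 95 mm from the axis, 51 mm above the lid's top face
- vent (a joint): vent lever angle: 0 = shut, lever pointing straight out from the lid along the lid's +x; 1.57 = fully open against its stop, lever along the lid's +y (anticlockwise seen from above). Stiff, about 0.4 N m, and stays where it is left; it may start up to 0.15 off the shut stop
- gauge (a joint): gauge needle, rad: 0 = full vacuum, 3.6 = zero mark, no vacuum. Air passes only once the lever is open beyond about 1.3; from then the needle takes about 2 s to run to zero. Until it passes about 3.3 the vacuum holds the lid fast on the pot: it can be neither lifted nor turned, however hard it is pulled
- bobbin: wooden bobbin 140 mm long standing on end in the pot under the lid: barrel 30 mm in diameter, a flange 52 mm in diameter and 10 mm thick at each end (both alike), 0.13 kg (hidden variation), its upper end 27 mm below the pot's rim. Origin: centre of its lower end face; z along its axis, towards the other end
- pot_rim (a point): centre of the pot's mouth, at the height of the rim
- bobbin_mid (a point): middle of the bobbin's barrel, 70 mm along its axis from the origin
- rack: plywood bobbin rack, fixed: base 90 x 130 x 12 mm with two upright boards 10 mm thick at y = +-50 mm, each with an open 90 degree V on top whose lines run along the rack's y; the V arms rise to 81 mm above the bench and 38 mm either side. Origin: centre of the underside, z up. The bobbin lies along y with its barrel in both Vs and its flanges outside the boards (10 mm play each way), either end first
- rack_seat (a point): where the bobbin's middle comes to lie, on the rack's axis 72 mm above the bench
- felt_pad: round grey felt pad, 240 mm across, 6 mm thick, fixed on the bench. Origin: centre of its underside
- oil_bottle: bystander: amber bottle, 56 mm across, 125 mm tall. Origin: centre of its foot
- thread_cone: bystander: thread cone, 66 mm across at the foot, 115 mm tall. Origin: centre of its foot
- hat_brush: bystander: hat brush, 44 x 150 x 42 mm, lying bristles down. Origin: centre of its underside
Mind the look-alikes: they are no part of the job. Of the things that look like the rack, the smallest one is meant.

How it is judged:
By the outcome, as a careful person would: the job done as asked, in the order asked, and still so for the second after the job is handed in, with the robot touching nothing.
It also fails if it takes over 72 s, if anything falls off the work surface, if the arm or the gripper's body presses on something with over 40 N, if the wrist force passes 120 N, or if a joint passes its speed limit or range.

### The arm

A 6-joint arm with a two-finger parallel gripper is mounted at the origin on the work surface. World frame = base frame: x ahead of the robot, y to its left, z up, the work surface at z = 0. Lengths are in m, angles in rad, forces in N, time in s.
With the tool pointing down it reaches from about 0.325 to 0.9 m from the base axis. Payload 6.1 kg.
Tool frame: the origin (TCP) lies midway between the tips of the shut fingers; the grasp point (between the pads) lies 19 mm behind it; x points along the fingers, y is the direction in which the jaws open and shut, and the axes are right-handed (so a half turn about x gives the same grasp; the last joint's range is limited). The gripper opens to 85 mm and grips with 20 to 120 N. Pads are 22 mm wide; open, the fingers measure 114 mm over their backs; the gripper's body (76 mm by 85 mm) begins 54 mm behind the grasp point. The pads swing forward as they close: fully open they stand 13 mm farther back than shut.
Start: joints at [-1.404, 0.22, 1.526, -0, 1.395, -0.126], TCP at [0.18, -0.598, 0.192] pointing down, gripper open.
Joint ranges: [-2.98, 2.98], [-0.91, 2.08], [0.09, 2.57], [-1.24, 4.39], [0.2, 2.65], [-2.68, 2.68]. Speed limits (rad/s): [2.57, 2.57, 3.01, 3.14, 3.14, 3.14].

### API

Orientations are given as [roll, pitch, yaw] about the fixed x, y, z axes, in that order (R = Rz(yaw) Ry(pitch) Rx(roll)).
In Python, from plant import movep, move_l, set_joints, gripper_to, hold, inverse_kinematics, observe, get_image, get_calibration, Unreachable, job_done gives the robot as it stands. Calls block until the motion is done:
- movep(position, orientation): joint-space move of the TCP to a pose.
- move_l(position, feed=0.15, rotation=None, max_force=None): straight line of the TCP; rotation=None keeps the orientation; feed is the mean speed in m/s. With max_force (N) it stops when the force on the tool has changed by that much, and returns True; else False.
- set_joints(angles): joint-space move.
- gripper_to(opening, f_grip=None): finger opening in m; f_grip is the grip in N (None keeps the last); returns when the fingers have stopped.
- hold(seconds).
- inverse_kinematics(position, orientation): joint angles nearest the present ones, or None.
- observe(): the state.
- get_image(name): name is "side" or "top" or "wrist"; returns (picture, depth): 480x640x3 uint8, red, green, blue; 480x640 float32, m along the optical axis (not along the pixel's ray), 0 where there is no reading.
- get_calibration(name): a dict with "intrinsics" (3x3 intrinsics, pixels), "world_from_camera" (4x4, takes a point from camera to world coordinates). Camera axes: x right, y down, z forward; pixel columns grow to the right and rows downward; lengths in m; the calibration is good to about 2 mm. A picture is of the moment at which its call begins: read the wrist's pose just before it. get_calibration takes no time and is no camera call; for the wrist camera it gives the pose at the moment of the call.
A pose or a line that the arm cannot do raises Unreachable and nothing moves.
- job_done(): hands the job in, once; it reports no verdict.
The state is a dict: "time_s": time; "q": joint angles; "joint_velocities": joint speeds; "joint_torque": joint torques, N m; "eef_pos": TCP position; "tcp_rot": TCP orientation; "ft_force": force on the tool from outside, world axes, zero at the start; "torque": the same for the moment, N m; "opening": finger opening in m.
Only numpy, scipy, OpenCV 4.12 (cv2) and the standard library are available. Lean on these libraries where they do the work, as an engineer would, in place of code of your own. Each camera call takes 0.05 s, during which the arm holds its last target. There are 200 camera calls.

## Working session

There is one attempt and no reset: what is moved stays moved. The work goes in short steps, each a Python script; the robot and the scene stay as the last script left them, time stands still between calls to the robot, and variables do not carry over. Pictures are saved under pics/ and viewed, about 8 in all and at most 12, crops included, and the job is handed in when it is done.

```bash
ls; mkdir -p pics; python3 - <<'E'
from plant import *
import cv2,numpy as np
np.set_printoptions(precision=4,suppress=True)
for n in("top","side"):
    p,d=get_image(n);cv2.imwrite(f"pics/{n}0.png",p[:,:,::-1]);np.savez(f"pics/{n}0.npz",p=p,d=d)
    print(n,get_calibration(n))
print(observe())
E
```

```text
pics
top {'intrinsics': array([[484.5996,   0.    , 323.7193],
       [  0.    , 484.5996, 239.7612],
       [  0.    ,   0.    ,   1.    ]]), 'world_from_camera': array([[-0.0164, -0.9975,  0.0694,  0.438 ],
       [-0.9995,  0.0182,  0.0245,  0.0776],
       [-0.0257, -0.069 , -0.9973,  1.2649],
       [ 0.    ,  0.    ,  0.    ,  1.    ]])}
side {'intrinsics': array([[619.475 ,   0.    , 315.6079],
       [  0.    , 619.475 , 238.8541],
       [  0.    ,   0.    ,   1.    ]]), 'world_from_camera': array([[-0.7235, -0.5353,  0.4359, -0.1462],
       [-0.6903,  0.5493, -0.4709,  0.8333],
       [ 0.0127, -0.6416, -0.7669,  1.3506],
       [ 0.    ,  0.    ,  0.    ,  1.    ]])}
{'time_s': 0.1, 'q': array([-1.4041,  0.2212,  1.5275, -0.    ,  1.3947, -0.1261]), 'joint_velocities': array([ 0.0001, -0.0013, -0.003 ,  0.    ,  0.    ,  0.002 ]), 'joint_torque': array([  0.0019, -49.8243, -39.0548,  -0.0001,   0.0056,   0.    ]), 'eef_pos': array([ 0.1803, -0.5978,  0.1906]), 'tcp_rot': array([-1.6909,  1.569 ,  1.7434]), 'ft_force': array([-0.0276,  0.3044, -0.3371]), 'torque': array([-0.0158, -0.0117,  0.014 ]), 'opening': 0.08546148143672513}
```

View pics/top0.png

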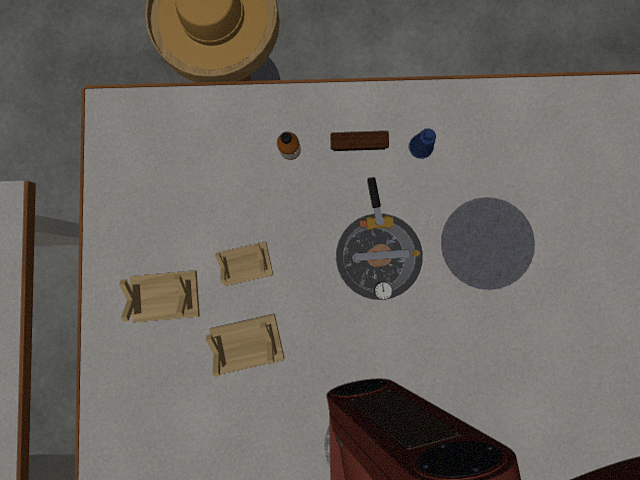

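View pics/side0.png

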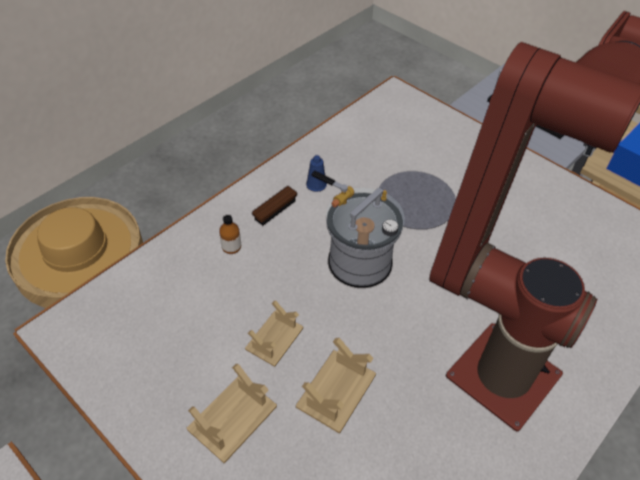

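Top view: pot at (379,256), lever sleeve at (373,192), gauge at (383,291), felt pad at (488,243). Rack candidates are (245,263), (160,296) and (246,344), and the first looks smallest. In the side view the same three are at (275,333), (233,415) and (336,387). Bystanders: bottle (288,145), brush (360,141), cone (423,143).

```bash
cat > h.py <<'E'
from plant import *
import cv2,numpy as np,warnings
from scipy.spatial.transform import Rotation as R
warnings.filterwarnings("ignore")
np.set_printoptions(precision=4,suppress=True)
def rays(cal,uv):
    K,T=cal["intrinsics"],cal["world_from_camera"]
    uv=np.atleast_2d(np.asarray(uv,float))
    return T[:3,3],(np.c_[uv,np.ones(len(uv))]@np.linalg.inv(K).T)@T[:3,:3].T
def plane(cal,uv,z):
    o,d=rays(cal,uv); return o+d*((z-o[2])/d[:,2])[:,None]
def tri(c1,p1,c2,p2):   # nearest point of two rays, and their gap
    o1,d1=rays(c1,p1);o2,d2=rays(c2,p2);d1,d2=d1[0]/np.linalg.norm(d1),d2[0]/np.linalg.norm(d2)
    s=np.linalg.lstsq(np.c_[d1,-d2],o2-o1,rcond=None)[0];a,b=o1+s[0]*d1,o2+s[1]*d2
    return (a+b)/2,np.linalg.norm(a-b)
def rpy(x,y):  # tool x, tool y (jaw direction)
    x=np.array(x,float);y=np.array(y,float);x/=np.linalg.norm(x);y-=x*(x@y);y/=np.linalg.norm(y)
    return R.from_matrix(np.c_[x,y,np.cross(x,y)]).as_euler("xyz")
def down(a): # jaws open along world direction at angle a
    return rpy([0,0,-1],[np.cos(a),np.sin(a),0])
def snap(n,name):
    c=get_calibration(n);p,d=get_image(n);cv2.imwrite(f"pics/{name}.png",p[:,:,::-1])
    np.savez(f"pics/{name}.npz",p=p,d=d,intrinsics=c["intrinsics"],world_from_camera=c["world_from_camera"]);return c,p,d
E
python3 - <<'E'
from h import *
t=get_calibration("top");s=get_calibration("side")
for n,z,uv in [("pad",.006,(488,243)),("handle",.23,(384,256)),("valve",.24,(378,222)),("lever tip",.241,(372,179)),("gauge",.21,(383,291))]: print(n,plane(t,uv,z))
for n,uv in [("small",[(217,250),(266,241),(272,273),(222,286)]),("B",[(132,276),(197,270),(199,318),(135,321)]),("C",[(210,324),(275,315),(284,360),(217,375)])]:
    p=plane(t,uv,.012);print(n,p.mean(0),np.linalg.norm(np.diff(p,axis=0),axis=1))
w=get_calibration("wrist");print(w["intrinsics"],w["world_from_camera"]);T=R.from_euler("xyz",observe()["tcp_rot"]).as_matrix()
print("cam in tool",T.T@(w["world_from_camera"][:3,3]-observe()["eef_pos"]),"\n",T.T@w["world_from_camera"][:3,:3],T)
for a in (0,np.pi/2,np.pi,-np.pi/2): print(a,inverse_kinematics([.45,-.03,.4],down(a)))
E
```

```text
pad [[ 0.5095 -0.3155  0.006 ]]
handle [[ 0.473  -0.0249  0.23  ]]
valve [[ 0.545 -0.013  0.24 ]]
lever tip [[ 0.6372 -0.0024  0.241 ]]
gauge [[ 0.3982 -0.0228  0.21  ]]
small [0.4699 0.3156 0.012 ] [0.1299 0.0846 0.1339]
B [0.386  0.5206 0.012 ] [0.171  0.1239 0.1669]
C [0.2623 0.3109 0.012 ] [0.1695 0.1164 0.1758]
[[403.9848   0.     324.5225]
 [  0.     403.9848 240.8355]
 [  0.       0.       1.    ]] [[ 0.2891 -0.9182 -0.2707  0.2492]
 [-0.9573 -0.2776 -0.0808 -0.5768]
 [-0.001   0.2825 -0.9593  0.3726]
 [ 0.      0.      0.      1.    ]]
cam in tool [-0.182  -0.0006 -0.0721] 
 [[-0.0008 -0.2827  0.9592]
 [ 1.      0.0003  0.0009]
 [-0.0005  0.9592  0.2827]] [[-0.0003  0.2886 -0.9575]
 [ 0.0018 -0.9575 -0.2886]
 [-1.     -0.0018 -0.0002]]
0 [-0.2417 -0.2514  1.6105  0.      1.7825 -0.2417]
1.5707963267948966 [-0.2417 -0.2514  1.6105  0.      1.7825 -1.8125]
3.141592653589793 None
-1.5707963267948966 [-0.2417 -0.2514  1.6105  0.      1.7825  1.3291]
```

```bash
python3 - <<'E'
from h import *
# pad centre: grey-blue mask in top view
t=get_calibration("top");p=np.load("pics/top0.npz")["p"].astype(int)
m=((p.sum(2)<390)&(p[:,:,2]>=p[:,:,0]+3)).astype(np.uint8);m=cv2.morphologyEx(m,cv2.MORPH_OPEN,np.ones((5,5)))
cs=cv2.findContours(m[150:330,430:550].copy(),cv2.RETR_EXTERNAL,cv2.CHAIN_APPROX_NONE)[0];c=max(cs,key=cv2.contourArea).reshape(-1,2)+[430,150]
q=plane(t,c,.006)[:,:2].astype(np.float32);print("pad",cv2.minEnclosingCircle(q),cv2.fitEllipse(q))
s=get_calibration("side")
for n,a,b in [("rack C1 base corner near",(222,286),(248,350))]: print(n,tri(t,a,s,b))
movep([.53,-.02,.42],down(-np.pi/2));c1,_,_=snap("wrist","w1");print(observe()["time_s"],c1["world_from_camera"][:3,3])
move_l([.47,.05,.42],feed=.25);snap("wrist","w2");print(observe()["time_s"])
a,b=cv2.imread("pics/w1.png"),cv2.imread("pics/w2.png")
cv2.imwrite("pics/w12.png",np.vstack([a[:,100:540],b[:,100:540]]) if 0 else cv2.resize(np.hstack([a[:,120:520],b[:,120:520]]),None,fx=1,fy=1))
for r in (.5,.55):
  for al in (-60,-65):
    A=np.deg2rad(al);o=np.array([np.cos(A),np.sin(A),0]);l=np.array([-o[1],o[0],0])
    for sg in (1,-1):print(r,al,sg,inverse_kinematics(np.r_[r*o[:2],.06],rpy(np.cos(.35)*o+[0,0,-np.sin(.35)],sg*l)))
E
```

```text
pad ((0.44712716341018677, -0.34750357270240784), 0.03484776243567467) ((0.44207173585891724, -0.3510303497314453), (0.03347126021981239, 0.06447453051805496), 30.63787269592285)
rack C1 base corner near (array([0.4354, 0.3825, 0.0681]), np.float64(0.06481940790081585))
2.675 [ 0.602  -0.0202  0.6015]
3.2417
0.5 -60 1 None
0.5 -60 -1 None
0.5 -65 1 None
0.5 -65 -1 None
0.55 -60 1 None
0.55 -60 -1 None
0.55 -65 1 None
0.55 -65 -1 None
```

View pics/w12.png

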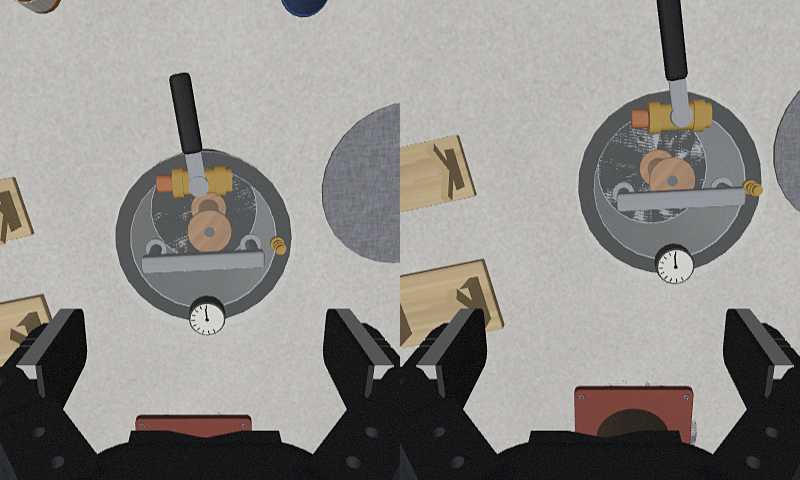

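Wrist views (composite). w1 (left): stem (199,187), sleeve (180,74)–(192,152), handle (143..264,~261), gauge (206,318). w2 (right): stem (681,118), handle (617..745,~199), gauge (676,266). Needle is at vacuum. Next: triangulate and fix the pad mask.

```bash
python3 - <<'E'
from h import *
w1=np.load("pics/w1.npz");w2=np.load("pics/w2.npz")
for n,a,b in [("stem",(319,187),(401,118)),("gauge",(326,318),(396,266)),("hL",(263,259),(338,197)),("hR",(383,255),(465,192)),("sleeve in",(312,152),(397,78)),("pot?",(324,234),(390,182))]:
    print(n,*tri(w1,a,w2,b))
t=get_calibration("top");p=np.load("pics/top0.npz")["p"]
print(p[243,488],p[243,560])
g=cv2.GaussianBlur(cv2.cvtColor(p,cv2.COLOR_RGB2GRAY),(5,5),0)[160:330,430:550]
_,m=cv2.threshold(g,0,255,cv2.THRESH_OTSU+cv2.THRESH_BINARY_INV)
c=max(cv2.findContours(m,cv2.RETR_EXTERNAL,cv2.CHAIN_APPROX_NONE)[0],key=cv2.contourArea).reshape(-1,2)+[430,160]
print("pad",cv2.fitEllipse(plane(t,c,.006)[:,:2].astype(np.float32)))
for tilt in (.35,.5,.7):
 for r in (.55,.65,.75,.85):
  for al in (-60,):
    A=np.deg2rad(al);o=np.array([np.cos(A),np.sin(A),0]);l=np.array([-o[1],o[0],0])
    for sg in (1,-1):print(tilt,r,al,sg,inverse_kinematics(np.r_[r*o[:2],.06],rpy(np.cos(tilt)*o+[0,0,-np.sin(tilt)],sg*l)))
E
```

```text
stem [ 0.5453 -0.0155  0.2386] 0.00020769237626623704
gauge [ 0.4015 -0.0224  0.2138] 0.0014690290516316507
hL [0.4764 0.0381 0.2376] 0.0003436057269854098
hR [ 0.4821 -0.0752  0.2434] 0.0005977096054906337
sleeve in [ 0.5767 -0.0095  0.2443] 0.00013296533117040308
pot? [ 0.4802 -0.0203  0.164 ] 0.0015511625001417165
[79 78 85] [131 128 124]
pad ((0.5099164843559265, -0.31372272968292236), (0.2366798222064972, 0.23807404935359955), 23.048227310180664)
0.35 0.55 -60 1 None
0.35 0.55 -60 -1 None
0.35 0.65 -60 1 [-1.3132  0.2673  2.446   2.7943  0.8115  1.7219]
0.35 0.65 -60 -1 [-1.3132  0.2673  2.446   2.7943  0.8115 -1.4197]
0.35 0.75 -60 1 [-1.2455  0.4081  2.2111  2.8547  0.7125  1.7217]
0.35 0.75 -60 -1 [-1.2455  0.4081  2.2111  2.8547  0.7125 -1.4199]
0.35 0.85 -60 1 [-1.2054  0.5474  1.9679  2.8791  0.6066  1.7335]
0.35 0.85 -60 -1 [-1.2054  0.5474  1.9679  2.8791  0.6066 -1.4081]
0.5 0.55 -60 1 None
0.5 0.55 -60 -1 None
0.5 0.65 -60 1 [-1.2937  0.1105  2.429   2.6795  0.501   1.8626]
0.5 0.65 -60 -1 [-1.2937  0.1105  2.429   2.6795  0.501  -1.279 ]
0.5 0.75 -60 1 [-1.2345  0.2989  2.1845  2.7438  0.4354  1.8442]
0.5 0.75 -60 -1 [-1.2345  0.2989  2.1845  2.7438  0.4354 -1.2974]
0.5 0.85 -60 1 [-1.1983  0.4668  1.934   2.7464  0.3503  1.8713]
0.5 0.85 -60 -1 [-1.1983  0.4668  1.934   2.7464  0.3503 -1.2703]
0.7 0.55 -60 1 None
0.7 0.55 -60 -1 None
0.7 0.65 -60 1 None
0.7 0.65 -60 -1 None
0.7 0.75 -60 1 None
0.7 0.75 -60 -1 None
0.7 0.85 -60 1 None
0.7 0.85 -60 -1 None
```

```bash
python3 - <<'E'
from h import *
w1=np.load("pics/w1.npz");print("tip",plane(w1,(300,75),.247),plane(w1,(312,152),.247))
S=np.array([.5455,-.0158]);r=.062
def tgt(f): return np.r_[S+r*np.array([np.cos(f),np.sin(f)]),.222]
d=plane(w1,(300,75),.247)[0,:2]-S;f0=np.arctan2(d[1],d[0]);print("lever angle",f0)
f0=float(np.clip(f0,.03,.22));f1=.05+np.pi/2+.04
p=tgt(f0);movep(np.r_[p[:2],.30],down(f0-np.pi/2));move_l(p,feed=.12);gripper_to(0.0,40);print(observe()["opening"],observe()["ft_force"])
for f in np.linspace(f0,f1,9)[1:]:
    st=move_l(tgt(f),feed=.08,rotation=down(f-np.pi/2),max_force=35)
    o=observe();print(round(f,3),st,o["ft_force"],o["time_s"])
    if st: break
E
```

```text
tip [[ 0.6384 -0.0004  0.247 ]] [[ 0.5769 -0.0097  0.247 ]]
lever angle 0.16381150464061728
-0.00016595765548202431 [-1.0426  0.3496  0.3898]
0.351 False [ 0.0507 -1.092  -0.0284] 5.925
0.538 False [-0.0236  0.0178 -0.2514] 6.2583
0.725 False [-0.1569  0.862  -0.4454] 6.5917
0.912 False [-0.2027 -0.2918  0.0241] 6.925
1.099 False [ 0.2914 -0.5863  0.7531] 7.2583
1.287 False [ 0.0041  0.0375 -0.0877] 7.5917
1.474 False [-0.0351  0.1583  0.0748] 7.925
1.661 False [ 0.5315 -0.0547  0.268 ] 8.2583
```

The fingers closed on nothing. I'll check pose and picture.

```bash
python3 - <<'E'
from h import *
o=observe();print(o["eef_pos"],R.from_euler("xyz",o["tcp_rot"]).as_matrix(),o["opening"])
snap("wrist","w3")
E
```

```text
[0.5404 0.0458 0.2221] [[ 0.0007  0.9965  0.0834]
 [-0.0001  0.0834 -0.9965]
 [-1.      0.0007  0.0001]] -3.314747065111183e-05
```

View pics/w3.png

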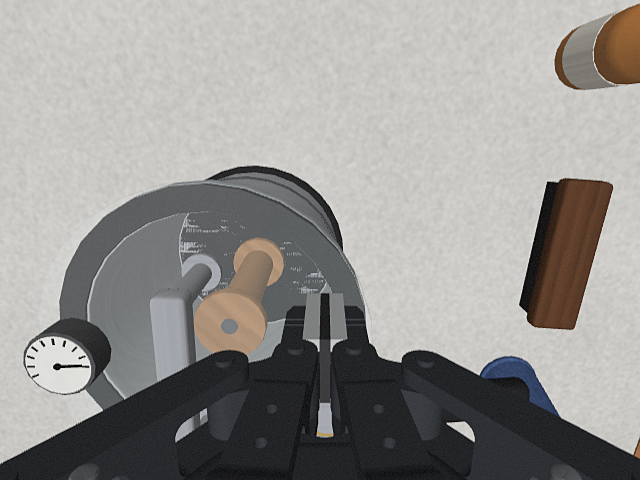

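```bash
python3 - <<'E'
from h import *
gripper_to(.04);print(observe()["opening"])
p=observe()["eef_pos"];move_l([.46,p[1]-.02,.40],feed=.25);snap("wrist","w4");print(observe()["time_s"])
E
```

```text
0.04005506687849245
9.7583
```

View pics/w4.png

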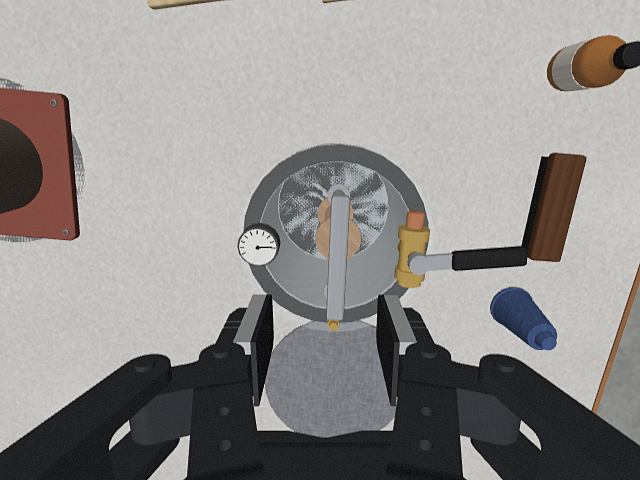

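The lever is still shut (413,263)→(525,256), and the needle is at vacuum. So I missed it; recheck its height using w4 against w1, plus depth.

```bash
python3 - <<'E'
from h import *
w1,w2,w4=[np.load(f"pics/w{i}.npz") for i in(1,2,4)]
for n,a,b in [("stem",(319,187),(413,263)),("sleeve tip",(300,75),(526,256)),("gauge",(326,318),(260,246)),("sleeve in",(312,152),(452,260))]: print(n,*tri(w1,a,w4,b))
for w,uv in ((w1,(319,187)),(w1,(306,110)),(w1,(326,320)),(w4,(490,258)),(w4,(413,263)),(w4,(260,246))):
    z=w["d"][uv[1],uv[0]];o,d=rays(w,uv);print(uv,z,o+d[0]*z)
print(observe()["eef_pos"],w4["world_from_camera"][:3,3])
for z in (.22,.235): print(inverse_kinematics([.6067,-.0057,z],down(.164-np.pi/2)))
E
```

```text
stem [ 0.5444 -0.0161  0.2358] 0.0017527503519406426
sleeve tip [0.6394 0.0005 0.2431] 0.00178379904890617
gauge [ 0.4015 -0.0215  0.2117] 0.0011911156684698719
sleeve in [ 0.5765 -0.0093  0.2407] 0.00037205085412908665
(319, 187) 0.357515 [ 0.5464 -0.0155  0.2451]
(306, 110) 0.3374518 [ 0.6112 -0.005   0.2469]
(326, 320) 0.43257162 [ 0.3982 -0.0219  0.2106]
(490, 258) 0.35188562 [ 0.607  -0.0023  0.2471]
(413, 263) 0.3556064 [ 0.5415 -0.0137  0.2449]
(260, 246) 0.38763133 [ 0.4017 -0.0215  0.2103]
[0.4597 0.0261 0.3979] [0.4537 0.0982 0.5806]
[-0.1393  0.1599  1.5426  0.      1.4391  1.2675]
[-0.1393  0.1522  1.5233  0.      1.4661  1.2675]
```

```bash
python3 - <<'E'
from h import *
f0=.17;p=np.array([.545+.064*np.cos(f0),-.0155+.064*np.sin(f0),.222])
gripper_to(.06);movep(np.r_[p[:2],.30],down(f0-np.pi/2));print(observe()["eef_pos"])
print(move_l(p,feed=.12,max_force=15));print(observe()["eef_pos"],observe()["ft_force"])
snap("wrist","w5")
gripper_to(0.01,40);print(observe()["opening"],observe()["ft_force"]);snap("wrist","w6")
a,b=cv2.imread("pics/w5.png"),cv2.imread("pics/w6.png");cv2.imwrite("pics/w56.png",np.hstack([a[:,120:520],b[:,120:520]]))
E
```

```text
[ 0.6081 -0.0046  0.3004]
False
[ 0.6086 -0.0047  0.223 ] [ 0.4802 -0.1568  0.5844]
0.009993635995517978 [-0.561  -0.144  -0.1001]
```

View pics/w56.png

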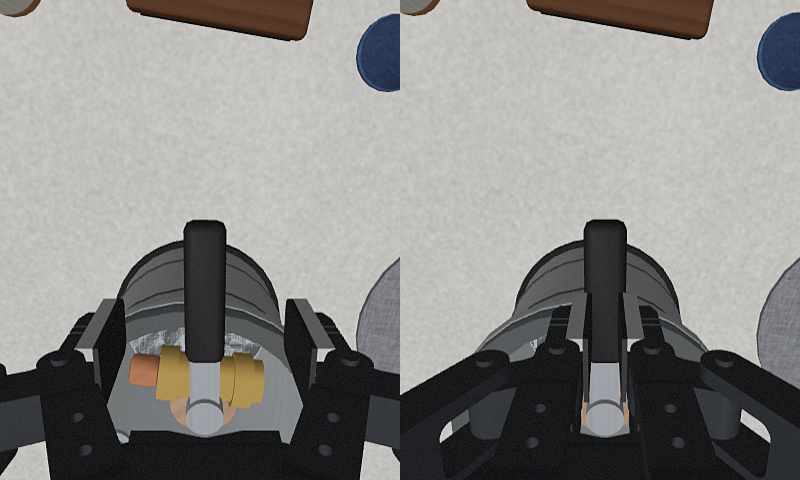

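The fingers seem to sit above or beside the lever rather than around it. I'll measure the finger tips by depth.

```bash
python3 - <<'E'
from h import *
w=np.load("pics/w6.npz");o=observe();T=R.from_euler("xyz",o["tcp_rot"]).as_matrix()
for uv in [(298,296),(293,320),(292,343),(311,300),(309,330),(308,360),(306,395),(326,250),(326,300),(325,340),(325,415),(270,360),(250,300),(258,320)]:
    z=w["d"][uv[1],uv[0]];q,d=rays(w,uv);P=q+d[0]*z;print(uv,round(float(z),4),P,"tool",T.T@(P-o["eef_pos"]))
E
```

```text
(298, 296) 0.1481 [0.6169 0.0072 0.2677] tool [-0.0458 -0.0102 -0.0108]
(293, 320) 0.129 [0.6174 0.0076 0.2874] tool [-0.0655 -0.0106 -0.0113]
(292, 343) 0.1138 [0.6185 0.0069 0.3031] tool [-0.0811 -0.0097 -0.0123]
(311, 300) 0.1499 [0.6156 0.0022 0.2664] tool [-0.0445 -0.0055 -0.0086]
(309, 330) 0.129 [0.6153 0.0021 0.2884] tool [-0.0664 -0.0054 -0.0082]
(308, 360) 0.1228 [0.6096 0.0012 0.2965] tool [-0.0745 -0.0055 -0.0025]
(306, 395) 0.1228 [0.5995 0.     0.2995] tool [-0.0775 -0.0061  0.0077]
(326, 250) 0.1653 [ 0.6295 -0.0012  0.2465] tool [-0.0246  0.0001 -0.0217]
(326, 300) 0.1712 [ 0.6077 -0.0049  0.2469] tool [-0.025   0.0002  0.0004]
(325, 340) 0.1771 [ 0.5886 -0.0078  0.2464] tool [-0.0245 -0.0002  0.0198]
(325, 415) 0.1878 [ 0.5501 -0.0144  0.2468] tool [-0.0248 -0.0002  0.0588]
(270, 360) 0.1048 [0.6181 0.0119 0.3123] tool [-0.0903 -0.0147 -0.0127]
(250, 300) 0.3325 [0.5299 0.0444 0.0988] tool [ 0.1232 -0.0616  0.0687]
(258, 320) 0.2379 [0.562  0.0275 0.189 ] tool [ 0.033  -0.0396  0.04  ]
```

The real fingertips are about 43 mm behind the reported TCP: pads seen at tool x ≈ −0.044 while closed, z 0.267 and above the lever. I'll put that offset into the helpers and redo the lever.

```bash
cat >> h.py <<'E'
OFF=.043+.019     # real grasp point lies this far behind the reported TCP (measured)
def tcp(g,rot):   # TCP command for a wanted grasp point
    return np.asarray(g,float)+OFF*R.from_euler("xyz",rot).as_matrix()[:,0]
def st(msg=""):
    o=observe();print(msg,round(o["time_s"],2),"eef",o["eef_pos"],"f",o["ft_force"],"open",round(o["opening"],4))
E
python3 - <<'E'
from h import *
S=np.array([.545,-.0158]);r=.062
def tgt(f): return tcp(np.r_[S+r*np.array([np.cos(f),np.sin(f)]),.241],down(f-np.pi/2))
f0=.17;f1=.05+np.pi/2+.04
gripper_to(.06);move_l(tgt(f0),feed=.12,max_force=15);gripper_to(0.0,40);st("grip")
if observe()["opening"]>.01:
  for f in np.linspace(f0,f1,9)[1:]:
    s=move_l(tgt(f),feed=.08,rotation=down(f-np.pi/2),max_force=40);st(f"{f:.2f} {s}")
    if s: break
  snap("wrist","w7")
E
```

```text
grip 14.33 eef [ 0.6067 -0.0054  0.18  ] f [ 0.2615 -0.1715  2.8746] open 0.0172
0.36 False 14.67 eef [0.6036 0.0062 0.1799] f [-0.1759  1.9612  5.4068] open 0.0173
0.54 False 15.0 eef [0.5986 0.0165 0.18  ] f [0.2511 2.3915 5.7424] open 0.0172
0.73 False 15.33 eef [0.5918 0.0257 0.18  ] f [0.4025 1.6349 6.5354] open 0.0173
0.92 False 15.67 eef [0.5835 0.0335 0.18  ] f [0.6458 2.2841 5.8115] open 0.0171
1.10 False 16.0 eef [0.5738 0.0395 0.1799] f [0.5449 1.1114 5.6994] open 0.0175
1.29 False 16.33 eef [0.5631 0.0437 0.1799] f [1.2234 1.4964 5.2415] open 0.0175
1.47 False 16.67 eef [0.552  0.0457 0.18  ] f [1.4272 1.1341 5.4668] open 0.0174
1.66 False 17.0 eef [0.5405 0.0464 0.1799] f [2.2153 4.0716 5.9291] open 0.0172
```

```bash
python3 - <<'E'
from h import *
gripper_to(.045);r=down(.05);p=observe()["eef_pos"]
move_l([p[0],p[1],p[2]+.07],feed=.2)
move_l(tcp([.47,.02,.38],r),feed=.25,rotation=r);c,_,_=snap("wrist","w8");st()
w=np.load("pics/w8.npz")
# regrasp scan: spot, tool azimuth, tilt
for S in [(.6,-.5),(.5,-.5),(.4,-.5),(.35,-.55)]:
  for az in np.arange(-180,180,30):
    o=np.array([np.cos(np.deg2rad(az)),np.sin(np.deg2rad(az)),0]);l=np.array([-o[1],o[0],0])
    for sg in(1,-1):
      rr=rpy(np.cos(.35)*o+[0,0,-np.sin(.35)],sg*l);x=np.r_[np.cos(.35)*o[:2],-np.sin(.35)]
      qs=[inverse_kinematics(tcp(np.r_[S,.062]-b*x,rr),rr) for b in(0,.1)]
      if all(q is not None for q in qs): print(S,az,sg,qs[0])
E
```

```text
18.54 eef [0.4698 0.0202 0.3159] f [ 0.0877 -0.6952 -0.6554] open 0.045
(0.6, -0.5) -120 1 [-0.4192  1.0462  1.115  -1.2224  1.461   0.5895]
(0.6, -0.5) -120 -1 [-0.4192  1.0462  1.115  -1.2224  1.461  -2.5521]
(0.6, -0.5) -60 1 [-0.6506  0.6165  1.912   3.7588  0.6777  1.2084]
(0.6, -0.5) -60 -1 [-0.6506  0.6165  1.912   3.7588  0.6777 -1.9332]
(0.6, -0.5) -30 1 [-0.955   0.5883  1.9649  2.4941  0.7092  1.9352]
(0.6, -0.5) -30 -1 [-0.955   0.5883  1.9649  2.4941  0.7092 -1.2064]
(0.6, -0.5) 0 1 [-1.1541  0.7143  1.729   1.6531  1.039   2.3213]
(0.6, -0.5) 0 -1 [-1.1541  0.7143  1.729   1.6531  1.039  -0.8203]
(0.6, -0.5) 30 1 [-1.1861  0.9466  1.2984  1.2119  1.4581  2.4633]
(0.6, -0.5) 30 -1 [-1.1861  0.9466  1.2984  1.2119  1.4581 -0.6783]
(0.6, -0.5) 60 1 [-1.1184  1.2708  0.7049  0.9794  1.927   2.5189]
(0.6, -0.5) 60 -1 [-1.1184  1.2708  0.7049  0.9794  1.927  -0.6227]
(0.5, -0.5) -150 1 [-0.5334  1.1468  0.9306 -1.0012  1.8104  0.6699]
(0.5, -0.5) -150 -1 [-0.5334  1.1468  0.9306 -1.0012  1.8104 -2.4717]
(0.5, -0.5) -60 1 [-0.7921  0.5057  2.1203  3.5058  0.728   1.3827]
(0.5,
[... 1982 characters left out ...]
78]
(0.35, -0.55) -60 1 [-1.1893  0.4176  2.2875  2.9532  0.7899  1.6552]
(0.35, -0.55) -60 -1 [-1.1893  0.4176  2.2875  2.9532  0.7899 -1.4864]
(0.35, -0.55) -30 1 [-1.5267  0.4856  2.1584  1.9108  0.9975  2.0704]
(0.35, -0.55) -30 -1 [-1.5267  0.4856  2.1584  1.9108  0.9975 -1.0712]
(0.35, -0.55) 0 1 [-1.6096  0.6665  1.8183  1.3222  1.3188  2.2523]
(0.35, -0.55) 0 -1 [-1.6096  0.6665  1.8183  1.3222  1.3188 -0.8893]
(0.35, -0.55) 30 1 [-1.5451  0.894   1.3955  0.9801  1.6829  2.2989]
(0.35, -0.55) 30 -1 [-1.5451  0.894   1.3955  0.9801  1.6829 -0.8427]
(0.35, -0.55) 60 1 [-1.4175  1.1388  0.9453  0.7294  2.0596  2.237 ]
(0.35, -0.55) 60 -1 [-1.4175  1.1388  0.9453  0.7294  2.0596 -0.9046]
```

View pics/w8.png

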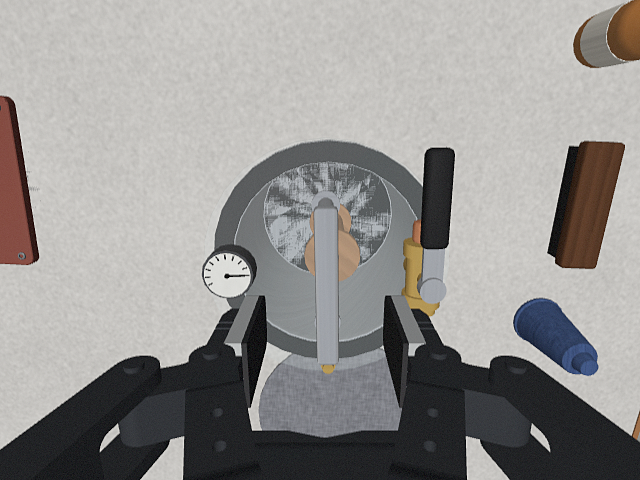

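Lever now at (432,290)→(440,150), looking open. The needle still points right, at vacuum. I'll measure the lever angle and look at the gauge again, since more time has passed.

```bash
python3 - <<'E'
from h import *
w=np.load("pics/w8.npz")
a=plane(w,(432,290),.247)[0];b=plane(w,(438.5,150),.247)[0];d=b-a;print(a,b,"lever ang",np.arctan2(d[1],d[0]),np.linalg.norm(d))
h1=plane(w,(325,208),.245)[0];h2=plane(w,(328,365),.245)[0];print("handle",h1,h2,(h1+h2)/2,"yaw",np.arctan2(-(h1-h2)[0],(h1-h2)[1]))
hold(1.0);snap("wrist","w9");st()
A=cv2.imread("pics/w8.png")[230:310,190:270];B=cv2.imread("pics/w9.png")[230:310,190:270];C=cv2.imread("pics/w4.png")[206:286,220:300]
cv2.imwrite("pics/g.png",cv2.resize(np.hstack([C,A,B]),None,fx=3,fy=3,interpolation=cv2.INTER_CUBIC))
E
```

```text
[ 0.5442 -0.0126  0.247 ] [0.5366 0.0793 0.247 ] lever ang 1.6533402396076797 0.09225378485968315
handle [0.4694 0.0395 0.245 ] [ 0.4773 -0.0753  0.245 ] [ 0.4733 -0.0179  0.245 ] yaw 0.06927835908685734
 19.59 eef [0.47  0.02  0.318] f [0.0356 0.4384 0.6612] open 0.0449
```

View pics/g.png

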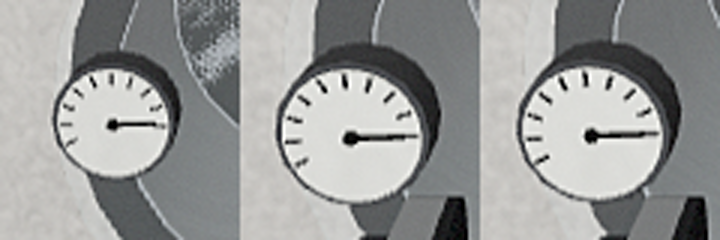

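```bash
cat >> h.py <<'E'
def needle(w,c=(.4015,-.0218,.21)):
    T=w["world_from_camera"];a=np.arange(0,2*np.pi,.02);best=[]
    g=cv2.cvtColor(w["p"],cv2.COLOR_RGB2GRAY).astype(np.float32)
    s=np.zeros_like(a)
    for r in np.arange(.004,.0105,.001):
        P=np.array(c)+np.c_[r*np.cos(a),r*np.sin(a),0*a];q=(P-T[:3,3])@T[:3,:3]
        uv=(q/q[:,2:])@w["intrinsics"].T
        s+=cv2.remap(g,uv[:,0].astype(np.float32)[:,None],uv[:,1].astype(np.float32)[:,None],cv2.INTER_LINEAR)[:,0]
    return a[s.argmin()],s.min(),np.median(s)
E
python3 - <<'E'
from h import *
for n in("w1","w4","w8","w9"):print(n,needle(np.load(f"pics/{n}.npz")))
hold(1.0);snap("wrist","w10");print(needle(np.load("pics/w10.npz")));st()
E
```

```text
w1 (np.float64(0.1), np.float64(400.3935546875), np.float64(1464.5888671875))
w4 (np.float64(6.28), np.float64(292.05078125), np.float64(1509.16796875))
w8 (np.float64(6.12), np.float64(672.9990234375), np.float64(1531.595703125))
w9 (np.float64(6.08), np.float64(712.2587890625), np.float64(1535.9345703125))
(np.float64(6.0600000000000005), np.float64(716.7001953125), np.float64(1545.5732421875))
 20.64 eef [0.47  0.02  0.318] f [-0.0977 -0.2036  0.7734] open 0.0452
```

```bash
python3 - <<'E'
from h import *
hold(1.0);snap("wrist","w11")
for n in("w8","w9","w10","w11"):
    g=cv2.cvtColor(np.load(f"pics/{n}.npz")["p"],cv2.COLOR_RGB2GRAY)[235:310,190:268]
    _,m=cv2.threshold(g,0,255,cv2.THRESH_OTSU)
    k=max(cv2.findContours(m[:, :],cv2.RETR_EXTERNAL,cv2.CHAIN_APPROX_NONE)[0],key=cv2.contourArea)
    # dark pixels near the dial centre (needle + hub), no ticks
    mx=np.zeros_like(g);cv2.circle(mx,(38,38),15,255,-1)
    y,x=np.nonzero((g<110)&(mx>0));print(n,len(x),x.mean(),y.mean(),x.min(),x.max(),y.min(),y.max())
p=[np.load(f"pics/{n}.npz")["p"].astype(int) for n in("w10","w11")]
D=np.abs(p[0]-p[1]).max(2);print("diff dial",D[235:310,190:268].max(),"elsewhere",np.percentile(D,99.9),np.argwhere(D>60)[:5])
E
```

```text
w8 48 41.833333333333336 39.083333333333336 34 52 24 42
w9 42 42.57142857142857 39.0 35 52 24 42
w10 42 42.42857142857143 39.07142857142857 35 52 24 42
w11 42 42.42857142857143 39.07142857142857 35 52 24 42
diff dial 27 elsewhere 91.0 [[154  24]
 [155  24]
 [156  24]
 [157  24]
 [158  24]]
```

The needle is static, so the lever may be just short of its air point or stop. I'll regrip it and press on until I feel a definite stop.

```bash
python3 - <<'E'
from h import *
S=np.array([.545,-.0155]);r=.062
def tgt(f,z=.241): return tcp(np.r_[S+r*np.array([np.cos(f),np.sin(f)]),z],down(f-np.pi/2))
f=1.655
move_l(tgt(f,.32),feed=.25,rotation=down(f-np.pi/2));move_l(tgt(f),feed=.12,max_force=15);gripper_to(0,60);st("grip")
for f in np.arange(1.70,1.86,.05):
    s=move_l(tgt(f),feed=.04,rotation=down(f-np.pi/2),max_force=25);st(f"{f:.2f} {s} M{observe()['torque']}")
    if s: break
for i in range(3): hold(.4);snap("wrist",f"v{i}")
p=[np.load(f"pics/v{i}.npz")["p"].astype(int) for i in range(3)]
print([ (np.abs(p[0]-q).max(2)>60).sum() for q in p],np.argwhere(np.abs(p[0]-p[2]).max(2)>60).mean(0))
E
```

```text
grip 23.39 eef [0.5408 0.0463 0.1803] f [1.5284 0.0067 4.762 ] open 0.0171
1.70 False M[ 0.7098 -0.7113 -1.0942] 23.64 eef [0.539  0.0471 0.1803] f [4.2695 5.2687 2.5451] open 0.0168
1.75 False M[ 1.3558 -1.5535 -1.8445] 23.89 eef [0.5374 0.0478 0.1807] f [10.8881  9.7332  0.1766] open 0.017
1.80 False M[ 2.1422 -1.8943 -1.2012] 24.14 eef [0.5352 0.0487 0.1811] f [12.7002 14.9955  0.5284] open 0.0174
1.85 False M[ 2.79   -3.2229 -2.155 ] 24.39 eef [0.5345 0.0489 0.1818] f [21.9097 18.4311 -1.9529] open 0.0172
[np.int64(0), np.int64(2053), np.int64(1936)] [265.1813 221.8192]
```

```bash
python3 - <<'E'
from h import *
gripper_to(.045);r=down(.05);p=observe()["eef_pos"]
move_l([p[0],p[1],p[2]+.07],feed=.2)
move_l(tcp([.47,.02,.38],r),feed=.25,rotation=r);hold(.3);snap("wrist","w12b");st()
im=cv2.imread("pics/w12b.png");cv2.imwrite("pics/w12c.png",np.hstack([im[130:390,180:480],cv2.resize(im[235:310,190:268],(260,260))]))
w=np.load("pics/w12b.npz");g=cv2.cvtColor(w["p"],cv2.COLOR_RGB2GRAY)[235:310,190:268]
mx=np.zeros_like(g);cv2.circle(mx,(38,38),15,255,-1);y,x=np.nonzero((g<110)&(mx>0));print(len(x),x.mean(),y.mean())
E
```

```text
27.5 eef [0.4699 0.0202 0.3168] f [ 0.5728 -0.0549  0.5726] open 0.045
46 36.91304347826087 37.391304347826086
```

View pics/w12c.png

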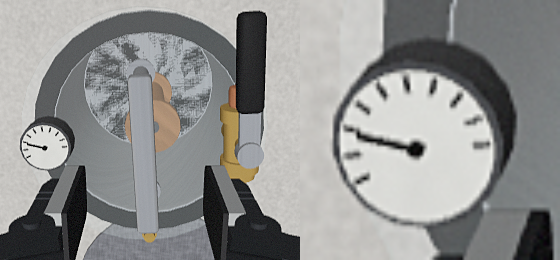

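Needle is now at about 168° (2.9 rad) and moving towards the zero mark at the lower left. Wait and measure again.

```bash
cat >> h.py <<'E'
def dial(n):
    g=cv2.cvtColor(np.load(f"pics/{n}.npz")["p"],cv2.COLOR_RGB2GRAY)[235:310,190:268]
    mx=np.zeros_like(g);cv2.circle(mx,(37,38),15,255,-1);y,x=np.nonzero((g<110)&(mx>0))
    return len(x),x.mean(),y.mean()
E
python3 - <<'E'
from h import *
print(dial("w12b"))
for i in range(3): hold(.5);snap("wrist",f"d{i}");print(dial(f"d{i}"))
st()
E
```

```text
(44, np.float64(34.54545454545455), np.float64(37.40909090909091))
(38, np.float64(34.5), np.float64(38.78947368421053))
(42, np.float64(34.92857142857143), np.float64(38.666666666666664))
(41, np.float64(34.53658536585366), np.float64(38.78048780487805))
 29.15 eef [0.47  0.02  0.318] f [-0.3602  0.6328  0.3824] open 0.0455
```

```bash
python3 - <<'E'
import cv2,numpy as np
f=lambda n:cv2.resize(cv2.imread(f"pics/{n}.png")[230:315,185:273],None,fx=4,fy=4,interpolation=cv2.INTER_CUBIC)
cv2.imwrite("pics/g2.png",np.hstack([f("d0"),f("d2")]))
E
```

```text
(no output)
```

View pics/g2.png

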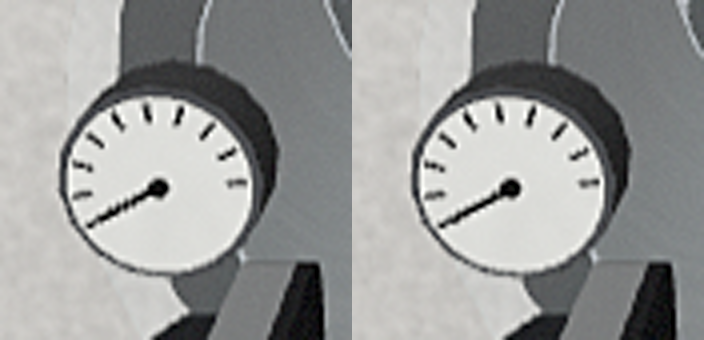

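Needle is on the zero mark (lower-left tick). Lift the lid onto the pad.

```bash
python3 - <<'E'
from h import *
r=down(.055)
move_l(tcp([.475,-.018,.30],r),feed=.3,rotation=r);move_l(tcp([.475,-.018,.238],r),feed=.12,max_force=15)
gripper_to(0,100);st("grip")
if observe()["opening"]>.01:
    move_l(tcp([.475,-.018,.27],r),feed=.06);st("lift");move_l(tcp([.475,-.018,.31],r),feed=.2)
    move_l(tcp([.510,-.3137,.31],r),feed=.3);move_l(tcp([.510,-.3137,.10],r),feed=.15);st("over")
    print(move_l(tcp([.510,-.3137,.068],r),feed=.03,max_force=4));st("down")
E
```

```text
grip 30.64 eef [ 0.4752 -0.0182  0.1775] f [-3.2642  0.0383  6.3989] open 0.0142
lift 31.32 eef [ 0.4749 -0.018   0.2078] f [ 0.0152 -0.4807 -7.0331] open 0.0145
over 34.37 eef [ 0.5109 -0.3144  0.0393] f [-0.5117 -0.719  -7.3764] open 0.014
True
down 35.12 eef [ 0.5099 -0.3135  0.0145] f [-0.1169 -0.3446  4.5265] open 0.0141
```

```bash
python3 - <<'E'
from h import *
gripper_to(.045);p=observe()["eef_pos"];move_l([p[0],p[1],p[2]+.09],feed=.2);r=down(.055)
gripper_to(.085);movep([.47,.02,.33],r);snap("wrist","b1");move_l([.51,.0,.33],feed=.3);snap("wrist","b2");st()
cs=[]
for n in("b1","b2"):
    w=np.load(f"pics/{n}.npz");h=cv2.cvtColor(w["p"],cv2.COLOR_RGB2HSV)
    m=cv2.inRange(h,(5,60,90),(20,200,255));m[:,:180]=0;m[:,470:]=0;m[330:]=0
    m=cv2.morphologyEx(m,cv2.MORPH_OPEN,np.ones((5,5)));d=w["d"]
    k=max(cv2.findContours(m,cv2.RETR_EXTERNAL,cv2.CHAIN_APPROX_NONE)[0],key=cv2.contourArea);mm=np.zeros_like(m);cv2.drawContours(mm,[k],-1,255,-1)
    y,x=np.nonzero(mm);z=d[y,x];o,dd=rays(w,np.c_[x,y]);P=o+dd*z[:,None]
    top=P[:,2]>.138;print(n,len(x),top.sum(),"max z",np.percentile(P[:,2],95))
    (c,ra)=cv2.minEnclosingCircle(P[top][:,:2].astype(np.float32));print("flange by depth",c,ra)
    uv=np.array([x[top].mean(),y[top].mean()]);cs.append((w,uv));print(uv,plane(w,uv,.148))
print("tri",tri(cs[0][0],cs[0][1],cs[1][0],cs[1][1]))
E
```

```text
38.5 eef [ 0.5098 -0.0008  0.3287] f [ 0.022  -0.0522 -1.0126] open 0.0852
b1 3189 2260 max z 0.14887649489177202
flange by depth (0.47404012084007263, 0.020468488335609436) 0.07178113609552383
[331.6088 249.3805] [[ 0.4788 -0.0235  0.148 ]]
b2 3139 2363 max z 0.14889625884795546
flange by depth (0.49061501026153564, 0.010448141023516655) 0.06289200484752655
[290.1786 226.5315] [[ 0.4793 -0.0237  0.148 ]]
tri (array([ 0.4789, -0.0249,  0.1435]), np.float64(5.5775783760697405e-06))
```

View pics/b1.png

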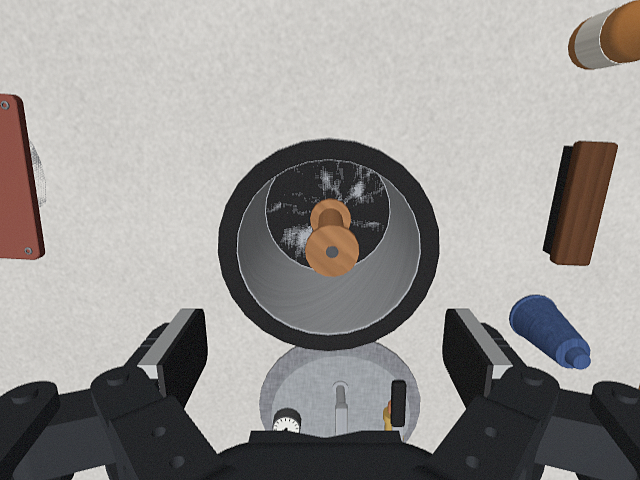

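Lid lies on the pad with its parts upright; the bobbin flange is at (332,250), world (.479,−.0236), top z .148. The rack needs the barrel gripped side-on, so I'll stand the bobbin on free bench, regrasp it there, then lay it. First step: rack measurement offline, then extract and stand.

```bash
python3 - <<'E'
from h import *
t=get_calibration("top");f=np.load("pics/top0.npz");p,d=f["p"],f["d"]
h=cv2.cvtColor(p,cv2.COLOR_RGB2HSV);m=cv2.inRange(h,(10,50,60),(30,200,255));m[:230]=0;m[292:]=0;m[:,:206]=0;m[:,285:]=0
y,x=np.nonzero(m);o,dd=rays(t,np.c_[x,y]);P=o+dd*d[y,x][:,None]
print(len(x),np.percentile(P[:,2],[1,50,99]))
b=P[(P[:,2]>.004)&(P[:,2]<.03)][:,:2].astype(np.float32);print("base",cv2.minAreaRect(b))
b=P[(P[:,2]>.05)][:,:2].astype(np.float32);print("boards",len(b),cv2.minAreaRect(b),np.percentile(P[:,2],99.5))
S=np.array([.42,-.52]);G=np.array([.479,-.0236]);r=down(-np.pi/2)
move_l(tcp([*G,.24],r),feed=.3,rotation=r);move_l(tcp([*G,.116],r),feed=.15,max_force=15);gripper_to(0,50);st("grip")
assert .02<observe()["opening"]<.04
move_l(tcp([*G,.306],r),feed=.2);move_l(tcp([*S,.306],r),feed=.35);move_l(tcp([*S,.122],r),feed=.2);st("over")
print(move_l(tcp([*S,.100],r),feed=.03,max_force=4));st("stood")
E
```

```text
1709 [0.0045 0.0139 0.0826]
base ((0.4682740867137909, 0.3144667148590088), (0.08936775475740433, 0.129501610994339), 11.821806907653809)
boards 303 ((0.4738481640815735, 0.22725456953048706), (0.08959315717220306, 0.2944954037666321), 3.4559578895568848) 0.6281768439125948
grip 41.42 eef [ 0.4776 -0.0232  0.0649] f [-0.6848 -0.5379  1.3515] open 0.0501Traceback (most recent call last):
  File "<stdin>", line 10, in <module>
AssertionError
```

Opening .050: it stopped 11 mm high and holds the upper flange. That's a sound grip for a vertical lift, so proceed with relative heights and check on lifting.

```bash
python3 - <<'E'
from h import *
S=np.array([.42,-.52]);gripper_to(0,70);p=observe()["eef_pos"];z0=p[2]-.008
move_l([p[0],p[1],z0+.03],feed=.08);st("lift")
assert observe()["opening"]>.04
move_l([p[0],p[1],z0+.20],feed=.25);move_l([*S,z0+.20],feed=.35);move_l([*S,z0+.018],feed=.2);st("over")
print(move_l([*S,z0-.008],feed=.03,max_force=3));st("stood");snap("wrist","s1")
E
```

```text
lift 42.07 eef [ 0.4778 -0.0231  0.0871] f [ 0.0544  0.3012 -2.326 ] open 0.0494
over 45.54 eef [ 0.4208 -0.521   0.0769] f [ 0.4116 -0.2185 -1.1819] open 0.0496
True
stood 46.16 eef [ 0.42   -0.5201  0.0569] f [-0.1577 -0.4921  4.0352] open 0.0493
```

```bash
cat > side.py <<'E'
from h import *
S=np.array([.42,-.52,.066]);T=.35
xs=np.array([np.cos(T),0,-np.sin(T)]);rs=rpy(xs,[0,-1,0])
A=np.deg2rad(11.8);u=np.array([-np.sin(A),np.cos(A),0])
seat=np.array([.4688,.3148,.072])-.004*u
xp=np.cos(T)*np.array([0,0,-1.])-np.sin(T)*u;rp=rpy(xp,[np.cos(A),np.sin(A),0])
up=np.array([0,0,1.])
E
python3 - <<'E'
from side import *
for n,g,r in [("way",S-.17*xs+.06*up,rs),("pre",S-.10*xs,rs),("in",S,rs),("lift",S+.2*up,rs),("lift",S+.28*up,rs),("over",seat+.22*up,rp),("near",seat+.03*up,rp),("seat",seat,rp)]:
    print(n,inverse_kinematics(tcp(g,r),r))
gripper_to(.085);p=observe()["eef_pos"];move_l([p[0],p[1],p[2]+.15],feed=.25);st("up")
try: move_l(tcp(S-.17*xs+.06*up,rs),feed=.3,rotation=rs)
except Unreachable as e: print("UNR",e)
st("way");print(observe()["q"])
E
```

```text
way [-1.7845  0.356   1.9487  1.1709  1.4889 -0.7552]
pre [-1.6582  0.5357  1.9229  1.2801  1.3549 -0.8715]
in [-1.4781  0.6333  1.8664  1.4268  1.238  -0.8882]
lift [-1.4781  0.235   1.9032  1.3172  1.3102 -0.5176]
lift [-1.4781  0.118   1.864   1.2804  1.3523 -0.3628]
over [ 0.619   0.1747  1.5424 -0.3195  1.5699  0.4368]
near [ 0.619   0.3612  1.694  -0.3373  1.2496  0.5468]
seat [ 0.619   0.4038  1.7033 -0.3436  1.2007  0.5652]
up 47.41 eef [ 0.4188 -0.5182  0.2039] f [ 0.6307  0.5172 -1.1749] open 0.085
way 48.79 eef [ 0.3189 -0.5201  0.1633] f [ 0.2675 -0.1888  0.0783] open 0.0848
[-1.7835  0.3549  1.9486  1.1707  1.4881 -0.7545]
```

```bash
python3 - <<'E'
from side import *
w,p,d=snap("wrist","s2");h=cv2.cvtColor(p,cv2.COLOR_RGB2HSV);m=cv2.inRange(h,(5,60,60),(20,220,255))
m=cv2.morphologyEx(m,cv2.MORPH_OPEN,np.ones((3,3)));y,x=np.nonzero(m);o,dd=rays(w,np.c_[x,y]);P=o+dd*d[y,x][:,None]
P=P[np.linalg.norm(P[:,:2]-S[:2],axis=1)<.06];b=P[(P[:,2]>.03)&(P[:,2]<.12)];t=P[P[:,2]>.138]
print(len(P),"z",P[:,2].min(),P[:,2].max(),"barrel y",b[:,1].min(),b[:,1].max(),"top",t.mean(0) if len(t) else None)
assert P[:,2].max()>.13 and abs(np.median(b[:,1])+.52)<.012
move_l(tcp(S-.08*xs,rs),feed=.25);s=move_l(tcp(S,rs),feed=.12,max_force=8);st(f"in {s}");gripper_to(0,70);st("grip")
E
```

```text
7455 z -0.0009297204179298246 0.14119007339091896 barrel y -0.5369577300830922 -0.5073729162315773 top [ 0.4175 -0.5222  0.1399]
in False 50.31 eef [ 0.4779 -0.5204  0.0451] f [-0.6751  0.5374 -0.3051] open 0.085
grip 50.87 eef [ 0.4781 -0.5205  0.045 ] f [-1.0997 -1.072   1.5529] open 0.0278
```

```bash
python3 - <<'E'
from side import *
move_l(tcp(S+.03*up,rs),feed=.1);st("lift");move_l(tcp(S+.26*up,rs),feed=.35)
movep(tcp(seat+.22*up,rp),rp);st("over")
w,p,d=snap("wrist","r1");h=cv2.cvtColor(p,cv2.COLOR_RGB2HSV)
m=cv2.inRange(h,(5,60,60),(20,220,255));y,x=np.nonzero(m);o,dd=rays(w,np.c_[x,y]);P=o+dd*d[y,x][:,None]
C=seat+.22*up+.004*u;k=np.linalg.norm(P-C,axis=1)<.09;P=P[k]-C;a=P@u;v=P@[np.cos(A),np.sin(A),0]
print("bobbin ends along u",a.min(),a.max(),"across",v.min(),v.max());
for s0 in(-.05,0,.04): q=np.abs(a-s0)<.01;print(s0,q.sum(),"top z",P[q,2].max() if q.any() else 0,"x",np.median(v[q]) if q.any() else 0)
E
```

```text
lift 51.32 eef [ 0.4782 -0.5199  0.0746] f [-0.549   0.2096 -1.4882] open 0.0281
over 55.05 eef [0.4743 0.2893 0.2335] f [ 0.0496  0.6029 -2.1261] open 0.0282
bobbin ends along u -0.06269914146352407 0.07314697230115343 across -0.025603588429308304 0.053476371690252496
-0.05 163 top z 0.00966072654317407 x 0.014346625522812925
0 3971 top z 0.03587993478239754 x 0.0005101905930388733
0.04 6761 top z 0.009419237542754755 x 0.0002723715045349846
```

View pics/r1.png

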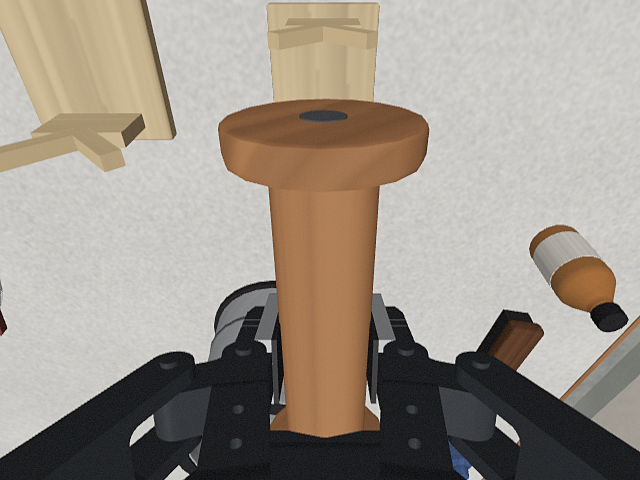

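The bobbin hangs level, lined up with the rack base below it (base edges cols 267–380, barrel 268–380). Now lower it.

```bash
python3 - <<'E'
from side import *
w=np.load("pics/r1.npz");C=seat+.004*u
for uv in[(267,3),(379,3)]: q=plane(w,uv,.012)[0]-C;print("base end along u",q@u,"across",q@[np.cos(A),np.sin(A),0])
g=seat-.002*u
move_l(tcp(g+.03*up,rp),feed=.25);s=move_l(tcp(g-.012*up,rp),feed=.03,max_force=5);st(f"down {s}")
print("grasp z",observe()["eef_pos"][2]-OFF*xp[2])
E
```

```text
base end along u 0.06565842216016995 across -0.04507406854792557
base end along u 0.06557646470524635 across 0.04329256307433947
down True 56.83 eef [0.4734 0.2876 0.0208] f [-3.5229  0.5024  4.0935] open 0.0282
grasp z 0.07903539353649208
```

```bash
python3 - <<'E'
from side import *
g=seat-.002*u;st()
s=move_l(tcp(g-.006*up,rp),feed=.02,max_force=8);st(f"down {s}");z=observe()["eef_pos"][2]-OFF*xp[2];print("grasp z",z)
w,p,d=snap("wrist","r2");h=cv2.cvtColor(p,cv2.COLOR_RGB2HSV)
m=cv2.inRange(h,(5,110,60),(14,220,255));y,x=np.nonzero(m);o,dd=rays(w,np.c_[x,y]);P=o+dd*d[y,x][:,None]
P=P[np.linalg.norm(P-seat,axis=1)<.1]-seat-.004*u;a=P@u;v=P@[np.cos(A),np.sin(A),0]
print("end",a.max());
for s0 in(-.06,0,.02,.04,.05,.066):
    q=np.abs(a-s0)<.004;print(s0,q.sum(),"z rel",np.percentile(P[q,2],[2,98]) if q.any() else 0,"across",np.percentile(v[q],[2,98]) if q.any() else 0)
E
```

```text
56.83 eef [0.4734 0.2876 0.0208] f [-3.5229  0.5024  4.0935] open 0.0282
down True 57.23 eef [0.4737 0.2868 0.0161] f [-0.8984 -0.8855  5.4362] open 0.028
grasp z 0.07433265173676792
end 0.06919699708597736
-0.06 608 z rel [-0.0084  0.0014] across [-0.0234  0.0221]
0 1399 z rel [0.0061 0.0157] across [-0.0138  0.0128]
0.02 2004 z rel [0.0053 0.0467] across [-0.0142  0.0127]
0.04 2625 z rel [0.005  0.0153] across [-0.0145  0.0125]
0.05 1907 z rel [0.0065 0.0152] across [-0.0134  0.0115]
0.066 19320 z rel [-0.0189  0.0253] across [-0.0234  0.0209]
```

Seated: barrel top is +15.5 mm over the seat axis, level, with ends at ±70 mm. Release, back off, check.

```bash
python3 - <<'E'
from side import *
gripper_to(.085);p=observe()["eef_pos"];move_l(p-.12*xp,feed=.15);hold(.3);st("off")
w,p,d=snap("wrist","r3");h=cv2.cvtColor(p,cv2.COLOR_RGB2HSV)
m=cv2.inRange(h,(5,110,60),(14,220,255));y,x=np.nonzero(m);o,dd=rays(w,np.c_[x,y]);P=o+dd*d[y,x][:,None]
P=P[np.linalg.norm(P-seat,axis=1)<.1]-seat-.004*u;a=P@u;v=P@[np.cos(A),np.sin(A),0]
print("ends",np.percentile(a,[.5,99.5]))
for s0 in(-.065,-.04,-.02,0,.02,.04,.066):
    q=np.abs(a-s0)<.004;print(s0,q.sum(),"top z rel",np.percentile(P[q,2],98) if q.any() else 0,"across",np.percentile(v[q],[2,98]) if q.any() else 0)
# lid and bystanders from top view
snap("top","t9");t=get_calibration("top");f=np.load("pics/t9.npz");f0=np.load("pics/top0.npz")
D=np.abs(f["p"].astype(int)-f0["p"]).max(2)
for n,b in (("bottle",(125,165,272,305)),("brush",(125,158,325,395)),("cone",(122,165,405,442))): print(n,"changed px",(D[b[0]:b[1],b[2]:b[3]]>60).sum())
d=f["d"][180:310,425:555];yy,xx=np.mgrid[180:310,425:555];o,dd=rays(t,np.c_[xx.ravel(),yy.ravel()]);P=o+dd*d.ravel()[:,None]
for lo,hi in((.02,.04),(.078,.09)):
    q=P[(P[:,2]>lo)&(P[:,2]<hi)];print(lo,len(q),"z",np.median(q[:,2]) if len(q) else 0,cv2.minAreaRect(q[:,:2].astype(np.float32)) if len(q) else 0)
E
```

```text
off 59.12 eef [0.4644 0.3264 0.1273] f [0.0259 0.2809 0.1853] open 0.0848
ends [-0.0697  0.0682]
-0.065 1852 top z rel 0.02549477215347545 across [-0.0247  0.0223]
-0.04 398 top z rel 0.015161382456376713 across [-0.015   0.0127]
-0.02 439 top z rel 0.015149863274594916 across [-0.015   0.0128]
0 515 top z rel 0.015302649042069204 across [-0.0151  0.0127]
0.02 597 top z rel 0.015292472712577951 across [-0.015   0.0126]
0.04 713 top z rel 0.015257505838530633 across [-0.0151  0.0128]
0.066 3672 top z rel 0.025539321136870095 across [-0.0241  0.0218]
bottle changed px 0
brush changed px 0
cone changed px 0
0.02 3916 z 0.027960983190437383 ((0.5101928114891052, -0.31229203939437866), (0.19601604342460632, 0.20047903060913086), 41.06852340698242)
0.078 604 z 0.08325788196496497 ((0.5461702942848206, -0.2907235622406006), (0.08910878002643585, 0.15318937599658966), 4.354176998138428)
```

```bash
python3 -c "
from plant import *
print(job_done(),observe()['time_s'])"
```

```text
the job is handed in; nothing more can be done
the job is handed in; nothing more can be done
```

The job is done and handed in, with the arm clock at about 59 s of the 72 s allowed.

**What I did**
1. I turned the vent lever to its stop and waited until the gauge needle stood on the zero mark.
2. I lifted the lid level and set it on the felt pad.
3. I took the bobbin out by its upper flange and stood it briefly on free bench. I then regripped its barrel from the side and laid it in the smallest of the three racks.

**What went wrong on the way**
- **Finger position:** the first try at the lever closed on air, because the real fingertips are about 43 mm behind the reported TCP. I measured this with the wrist camera's depth and corrected for it.
- **Lever:** the first turn looked fully open, but the needle did not move. I regripped and pressed on to a firm stop, with about 29 N at the tool, and the gauge then ran to zero.
- **Bobbin grip:** the descent into the pot stopped 11 mm high, so I gripped the flange instead of the barrel. I did not find out why it stopped. The bobbin came out and stood without trouble.

**Last checks**
- **Bobbin:** it is level, with the barrel top within 0.2 mm along its length. It is seated at the expected height, and its ends are about 69 mm either side of the rack's middle, so one flange is outside each board.
- **Lid:** its centre is about 1.5 mm from the pad's centre. Its top is at 28 mm, against 27 mm expected, so it is flat and right side up.
- **Bottle, cone and brush:** unchanged in the top camera view.

None of these last checks failed or disagreed.

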